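# Close a carton at the rivet press and put it out for dispatch

### The job

Roll the carton gently along the roller track, without lifting it, until it rests against the end stop under the rivet press. Press the press's knob all the way down so that the raised rivet in the lid is seated, and let the knob spring back up. Then draw the carton out from under the press, lift it off and stand it upright, flat in the empty half of the wooden tray, without shifting the finished carton or upsetting anything else.

Things in the scene. Friction and masses are not known exactly. Their poses are not given: they have to be found in the camera images.
- track: fixed roller track on a 116 x 450 mm board (y -245 to +205 mm). Origin on the worktop; z up, y along the track towards the press, the way the carton is rolled, x across. 15 free steel rollers, tops 50 mm above the worktop, y from -228 to +128 mm. Aluminium side rails, 66 mm apart inside, 78 mm outside, tops 62 mm above the worktop, keep the carton straight.
- stop_face (a point): middle of the end stop's two rubber faces on the track, at x = 0, y = +130 mm, 84 mm above the worktop; the steel stop plate behind them reaches 98 mm up. Its axes are the track's. The grey C-frame press stands behind it, 175 mm high; its overhanging head, 34 mm round, underside 132 mm above the worktop, hangs over the front 40 mm of a carton at the stop.
- knob_top (a point): top centre of the black knob (36 mm across, 17 mm high) on the press's sprung plunger, 222 mm above the worktop when up, 22 mm short of the stop face (track y = +108 mm); it moves with the plunger. The plunger's foot, 18 mm across, is 102 mm below this point.
- plunger (a joint): travel of the plunger: 0 up (at rest), 0.0125 m fully down against its stop. It moves straight down; the spring takes about 3 N to start and 7.5 N at the bottom, plus about 6 N to seat the rivet. It returns by itself.
- carton: cardboard carton to be closed, 62 mm wide (x), 140 mm long (y), 56 mm high, about 0.3 kg (can be a third more or less), standing on the rollers. Origin at the centre of its underside, z up, y along it towards the raised rivet and the end stop. The upper 24 mm is the lid, 62 x 140 mm; the part below is 58 x 136 mm. Another rivet, at the back (y = -48 mm), is already seated. It rolls at under 1 N.
- rivet_top (a point): top of the raised grey push rivet (head 14 mm across, 2.5 mm thick) in the carton's lid, at x = 0, y = +48 mm in the carton's frame; 64.5 mm above the carton's underside when raised, 58.5 mm when seated
- rivet (a joint): how far the rivet has been pressed in: 0 raised, 0.006 m seated with its head on the lid. It stays where it is left.
- tray: low wooden tray, fixed, 220 mm (x) by 200 mm (y) outside, walls 8 mm thick and 24 mm high, floor 8 mm above the worktop. Origin on the worktop under its centre, z up. The finished carton stands in its +x half; the -x half is empty (clear floor from x = -102 to about +30 mm, y = -92 to +92 mm).
- carton_done: finished carton of the same size and look standing in the tray, both rivets seated; not to be shifted. Origin at the centre of its underside, y along its length, parallel to the tray's y.
- bisque_cup: unglazed clay cup, 66 mm across, 74 mm high, standing on the worktop; a bystander. Origin at the centre of its underside.
- slip_beaker: grey beaker, 69 mm across, 92 mm high, on the worktop; a bystander. Origin at the centre of its underside.
- stamp: small white plaster stamp with a waist, 42 mm across, 52 mm high, on the worktop; a bystander. Origin at the centre of its underside.
Mind the look-alikes: they are no part of the job. What is shaped like the carton but red is not meant.

How it is judged:
By the outcome, as a careful person would: the job done as asked, in the order asked, and still so for the second after the job is handed in, with the robot touching nothing.
It also fails if it takes over 61 s, if anything falls off the work surface, if the arm or the gripper's body presses on something with over 40 N, if the wrist force passes 120 N, or if a joint passes its speed limit or range.

### The arm

A 7-joint arm with a two-finger parallel gripper is mounted at the origin on a cart in front of the work surface, level with it; the furniture and walls round the work are solid. World frame = base frame: x ahead of the robot, y to its left, z up, the work surface at z = 0. Lengths are in mm, angles in rad, forces in N, time in s.
With the tool pointing down it reaches from about 400 to 875 mm from the base axis. Payload 6.5 kg.
Tool frame: the origin (TCP) lies at the very end of the fingers, on their centre line; the grasp point (between the pads) lies 19 mm behind it (ctrl.tcp_to_grasp is the distance from the TCP to the grasp point, in mm); z points along the fingers, y is the direction in which the jaws open and shut (so a half turn about z gives the same grasp; the last joint's range is limited). The gripper opens to 85 mm and grips with 20 to 120 N. Pads are 22 mm wide; open, the fingers measure 114 mm over their backs; the gripper's body (76 mm by 85 mm) begins 54 mm behind the grasp point. The pads swing forward as they close: fully open they stand 13 mm farther back than shut.
Start: joints at [1.275, 0.536, -0.004, 1.538, 0.003, 1.067, -0.071], TCP at [148.055, -632.906, 231.29] pointing down, gripper open.
Joint ranges: [-2.7, 2.7], [-0.37, 2.16], [-1.27, 1.26], [0.24, 2.4], [-1.31, 4.45], [0.19, 1.91], [-2.76, 2.76]. Speed limits (rad/s): [2.39, 2.39, 3.14, 3.14, 3.14, 3.14, 3.14].

### API

Orientations are given as a unit quaternion [w, x, y, z].
In Python, from station import ctrl gives the robot as it stands. Calls block until the motion is done:
- ctrl.goto(position, orientation): joint-space move of the TCP to a pose.
- ctrl.move_straight(position, attitude=None, velocity=150): straight line of the TCP; attitude=None keeps the orientation; velocity is the mean speed in mm/s.
- ctrl.move_joints(angles): joint-space move.
- ctrl.move_gripper(opening): opening from 0.0 (shut) to 1.0 (fully open); the grip force is fixed at half the most; returns when the fingers have stopped.
- ctrl.wait(seconds).
- ctrl.inverse_kinematics(position, orientation): joint angles nearest the present ones, or None.
- ctrl.read_camera(name): name is "side" or "top"; returns a dict with "image" (480x640x3 uint8, red, green, blue), "mtx" (3x3 intrinsics, pixels), "world_from_camera" (4x4, takes a point from camera to world coordinates). Camera axes: x right, y up, looking along -z (the intrinsics and any distortion apply to the point x, -y, -z); pixel columns grow to the right and rows downward; lengths in mm; the calibration is good to about 2 mm. A picture is of the moment at which its call begins. There is no depth.
A pose or a line that the arm cannot do raises ctrl.Unreachable and nothing moves.
- ctrl.job_done(): hands the job in, once; it reports no verdict.
Trained networks look in a picture, given as the dict that the camera call returned (one of the last four; its "shot" number tells which), for a name from the list of things; names that differ only in an ending like _2 or _b are one class to them, and where a whole thing is asked for, a point or a joint stands for the part that bears it (a point fixed in the world has none). Each returns a list of dicts, best first, with "p" (0 to 1); they miss things now and then, are a little off and sometimes report something else, mostly with a low value. They report only what shows in the picture. A call takes as long as a camera call. They do not tell look-alikes from the thing itself.
- ctrl.outline_of(picture, name): "region" (480x640 bool, what is visible of it) and "centre" ([column, row] in pixels, amid what is visible of it).
- ctrl.landmark_of(picture, name): "centre" ([column, row] in pixels: a listed point, or the origin of a listed thing).
Readings, each from a call of its own:
- ctrl.get_time(): time.
- ctrl.get_joint_positions(): joint angles.
- ctrl.get_dq(): joint speeds.
- ctrl.get_tau(): joint torques, N m.
- ctrl.get_ee_pos(): TCP position.
- ctrl.get_tcp_rot(): TCP orientation.
- ctrl.get_wrist_force(): force on the tool from outside, world axes, zero at the start.
- ctrl.get_moment(): the same for the moment, N m.
- ctrl.get_opening(): opening from 0.0 (shut) to 1.0 (fully open).
Only numpy, scipy, OpenCV 4.12 (cv2) and the standard library are available. Lean on these libraries where they do the work, as an engineer would, in place of code of your own. Each camera call takes 0.05 s, during which the arm holds its last target. There are 200 camera calls.

## Working session

There is one attempt and no reset: what is moved stays moved. The work goes in short steps, each a Python script; the robot and the scene stay as the last script left them, time stands still between calls to the robot, and variables do not carry over. Pictures are saved under pics/ and viewed, about 8 in all and at most 12, crops included, and the job is handed in when it is done.

```bash
ls; mkdir -p pics; cat > h.py <<'E'
import numpy as np, cv2
from station import ctrl
def ray(pic,px):
    K=np.array(pic["mtx"]);T=np.array(pic["world_from_camera"])
    d=np.linalg.inv(K)@np.array([px[0],px[1],1.]); d=T[:3,:3]@np.array([d[0],-d[1],-d[2]])
    return T[:3,3],d/np.linalg.norm(d)
def atz(pic,px,z):
    o,d=ray(pic,px); return o+d*(z-o[2])/d[2]
def proj(pic,P):
    T=np.linalg.inv(np.array(pic["world_from_camera"]));p=T[:3,:3]@np.array(P,float)+T[:3,3]
    q=np.array(pic["mtx"])@np.array([p[0],-p[1],-p[2]]);return q[:2]/q[2]
def tri(p1,a,p2,b):
    A=np.zeros((3,3));c=np.zeros(3)
    for o,d in (ray(p1,a),ray(p2,b)):
        M=np.eye(3)-np.outer(d,d);A+=M;c+=M@o
    return np.linalg.solve(A,c)
def save(pic,n): cv2.imwrite(f"pics/{n}.png",cv2.cvtColor(pic["image"],cv2.COLOR_RGB2BGR))
E
python3 - <<'E'
from h import *
np.set_printoptions(precision=1,suppress=True)
s=ctrl.read_camera("side");t=ctrl.read_camera("top");save(s,"s0");save(t,"t0")
print([k for k in s]); print(np.array(t["world_from_camera"])[:3],np.array(s["world_from_camera"])[:3],t["mtx"])
for n in "track stop_face knob_top carton rivet_top tray carton_done bisque_cup slip_beaker stamp".split():
    for c,p in (("t",t),("s",s)):
        print(n,c,[(np.round(r["centre"],1).tolist(),round(r["p"],2),atz(p,r["centre"],dict(stop_face=84,knob_top=222,carton=50,rivet_top=114.5,carton_done=8).get(n,0))[:2].round(1).tolist()) for r in ctrl.landmark_of(p,n)])
print(ctrl.get_time(),ctrl.get_tcp_rot())
E
```

```text
pics
['image', 'mtx', 'world_from_camera', 'shot']
[[   0.     1.    -0.2  392.1]
 [  -1.     0.     0.    -9.4]
 [   0.     0.2    1.  1325.6]] [[   1.     0.1   -0.1  471.3]
 [  -0.1    0.4   -0.9 -910.4]
 [  -0.     0.9    0.4  589.6]] [[453.3   0.  319.5]
 [  0.  453.3 245.3]
 [  0.    0.    1. ]]
track t [([337.9, 303.9], 0.66, [436.4, -64.0])]
track s [([243.2, 331.7], 0.76, [434.9, -72.4])]
stop_face t [([289.2, 299.1], 0.69, [445.8, 72.0]), ([359.9, 303.1], 0.46, [436.1, -120.4]), ([372.8, 200.7], 0.46, [723.1, -159.1])]
stop_face s [([245.9, 267.2], 0.63, [447.5, 66.7])]
knob_top t [([294.7, 297.6], 0.72, [443.5, 49.7])]
knob_top s [([237.2, 216.0], 0.5, [437.5, 46.0])]
carton t [([375.7, 302.8], 0.84, [438.4, -167.6]), ([289.6, 242.7], 0.77, [607.2, 75.8]), ([359.1, 301.3], 0.4, [442.3, -121.2])]
carton s [([315.6, 291.3], 0.89, [602.2, -10.5]), ([236.9, 338.3], 0.7, [425.8, -163.5])]
rivet_top t [([308.3, 237.9], 0.57, [609.9, 21.0]), ([359.0, 302.2], 0.43, [437.4, -115.3])]
rivet_top s [([236.5, 298.9], 0.48, [429.5, -123.9])]
tray t [([370.0, 224.6], 0.82, [672.0, -160.0])]
tray s [([354.8, 345.2], 0.62, [662.9, -153.7])]
carton_done t [([370.9, 200.6], 0.77, [743.7, -162.6])]
carton_done s [([392.3, 344.4], 0.69, [736.5, -172.6])]
bisque_cup t [([187.0, 261.1], 0.87, [558.8, 380.5])]
bisque_cup s [([282.3, 239.6], 0.62, [557.5, 398.5]), ([340.5, 424.1], 0.57, [592.9, -356.3])]
slip_beaker t [([195.5, 218.2], 0.59, [688.2, 361.9])]
slip_beaker s [([321.7, 239.6], 0.96, [678.6, 380.1])]
stamp t [([438.1, 251.4], 0.5, [592.3, -360.4]), ([186.7, 260.4], 0.16, [560.8, 381.4])]
stamp s [([339.1, 423.4], 0.61, [590.9, -354.5]), ([282.6, 241.4], 0.33, [557.3, 384.9])]
1.1 [ 0.   1.   0.1 -0. ]
```

View pics/t0.png

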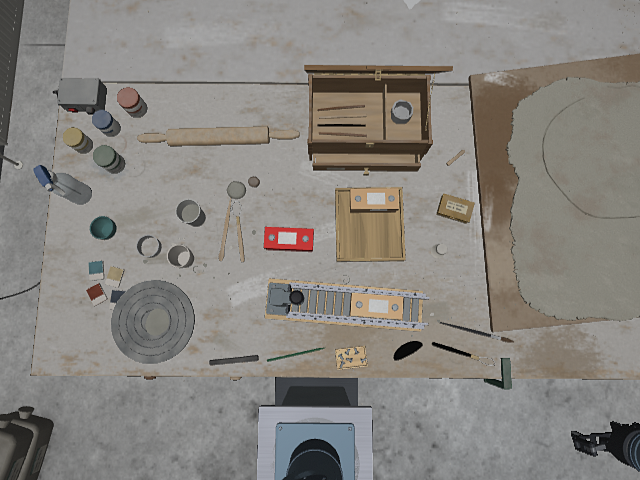

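View pics/s0.png

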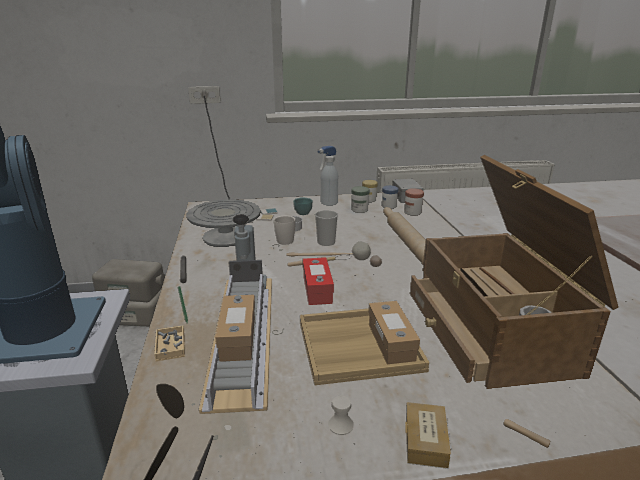

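The top view shows the carton on the track at about (377,306), with the press at (285,297) and the tray at (370,225). The red look-alike at (289,239) and the finished carton at (374,199) are not to be touched. The raised rivet faces the press. Next I refine the poses by fitting model silhouettes.

```bash
cat >> h.py <<'E'
from scipy.optimize import minimize
def box(w,l,z0,z1): return np.array([[x,y,z] for x in(-w/2,w/2) for y in(-l/2,l/2) for z in(z0,z1)])
def pts(p,B):
    c,s=np.cos(p[2]),np.sin(p[2]);return np.c_[c*B[:,0]-s*B[:,1]+p[0],s*B[:,0]+c*B[:,1]+p[1],B[:,2]]
def region(pic,name,near,z):
    rs=ctrl.outline_of(pic,name)
    rs=[r for r in rs if np.hypot(*(atz(pic,r["centre"],z)[:2]-near))<60]
    return rs[0]["region"] if rs else None
def fit(views,p0,boxes):
    """views: (pic, mask); silhouette = union of convex hulls of boxes; returns pose, IoU per view. 4x supersampled"""
    S=4
    def ious(p):
        out=[]
        for pic,m in views:
            im=np.zeros((480*S,640*S),np.uint8)
            for B in boxes:
                q=np.array([proj(pic,P) for P in pts(p,B)])
                h=cv2.convexHull(((q+.5)*S).round().astype(np.int32));cv2.fillConvexPoly(im,h,255)
            a=cv2.resize(im,(640,480),interpolation=cv2.INTER_AREA)/255.
            out.append(np.minimum(a,m).sum()/np.maximum(a,m).sum())
        return out
    r=minimize(lambda p:-sum(ious(p)),p0,method="Nelder-Mead",options=dict(initial_simplex=np.array([p0]*4)+np.vstack([np.zeros(3),np.diag([8,8,.08])]),xatol=.05,fatol=1e-5))
    return r.x,np.round(ious(r.x),3)
E
python3 - <<'E'
from h import *
np.set_printoptions(precision=3,suppress=True)
s=ctrl.read_camera("side");t=ctrl.read_camera("top")
def do(n,near,z,p0,boxes,extra=None):
    v=[]
    for p in(t,s):
        m=region(p,n,near,z)
        if m is None: print(n,"missing");continue
        if extra is not None:
            e=region(p,*extra)
            if e is not None:m=m|e
        v.append((p,m.astype(float)))
    for vv in [v]+[[x] for x in v]: print(n,*fit(vv,p0,boxes))
cb=[box(62,140,82,106),box(58,136,50,82)]
do("carton",(432,-165),78,[430,-165,-.07],cb)
do("carton_done",(737,-165),36,[737,-165,0],[box(62,140,40,64),box(58,136,8,40)])
do("tray",(668,-157),8,[668,-157,0],[box(220,200,0,24),pts([66,0,0],box(62,140,8,64))],("carton_done",(737,-165),36))
for n in("knob_top","stop_face","track","tray","rivet_top"):
    a=ctrl.landmark_of(t,n);b=ctrl.landmark_of(s,n)
    if n=="rivet_top":a=[r for r in a if r["centre"][1]>280]
    if a and b:print(n,tri(t,a[0]["centre"],s,b[0]["centre"]))
# crop of track, zoomed
c=cv2.resize(cv2.cvtColor(t["image"],cv2.COLOR_RGB2BGR)[180:335,260:435],None,fx=4.5,fy=3.8*4.5/3.8*.85,interpolation=cv2.INTER_CUBIC);cv2.imwrite("pics/t1.png",c);print(c.shape,ctrl.get_time())
for th in(0,-.07):
  for sg in(1,-1):
    a=th+sg*np.pi/2;q=[0,np.cos(a/2),np.sin(a/2),0]
    for P in([422,-255,70],[440,48,222],[435,-45,70],[630,-157,30]):
        print(th,sg,P,np.array(ctrl.inverse_kinematics(P,q)) )
E
```

```text
carton [ 428.487 -162.844   -0.068] [0.948 0.949]
carton [ 429.668 -163.715   -0.052] [0.956]
carton [ 427.492 -160.564   -0.068] [0.966]
carton_done [ 736.241 -165.022    0.011] [0.964 0.927]
carton_done [ 736.566 -165.951    0.011] [0.971]
carton_done [ 735.378 -161.395   -0.005] [0.945]
tray [ 669.839 -155.582    0.011] [0.951 0.958]
tray [ 670.634 -155.767    0.013] [0.951]
tray [ 669.527 -155.3      0.015] [0.958]
knob_top [541.155 294.903 160.123]
stop_face [444.813  72.826  79.803]
track [437.22  -61.792  -8.367]
tray [ 664.33  -162.685    3.286]
rivet_top [ 432.363 -113.159  113.632]
(593, 788, 3) 2.1
0 1 [422, -255, 70] [ 0.768  0.563 -0.394  2.035  0.365  0.611  0.126]
0 1 [440, 48, 222] [ 0.621  0.339 -0.974  2.03   0.346  0.945 -0.534]
0 1 [435, -45, 70] [ 0.418  0.515 -0.502  2.166  0.46   0.563 -0.424]
0 1 [630, -157, 30] [ 0.504  0.847 -0.489  1.623  0.511  0.802 -0.207]
0 -1 [422, -255, 70] [ 0.262  0.541  0.238  2.065 -0.231  0.56  -2.478]
0 -1 [440, 48, 222] [ 0.686  0.374 -1.064  2.027  0.4    0.965  2.558]
0 -1 [435, -45, 70] [-0.809  0.796  1.085  2.229 -1.066  0.807 -2.129]
0 -1 [630, -157, 30] [ 0.001  0.804  0.255  1.657 -0.281  0.716 -2.747]
-0.07 1 [422, -255, 70] [ 0.758  0.561 -0.381  2.036  0.354  0.608  0.066]
-0.07 1 [440, 48, 222] [ 0.612  0.335 -0.963  2.03   0.34   0.943 -0.599]
-0.07 1 [435, -45, 70] [ 0.41   0.513 -0.493  2.166  0.452  0.561 -0.487]
-0.07 1 [630, -157, 30] [ 0.496  0.844 -0.477  1.623  0.499  0.798 -0.268]
-0.07 -1 [422, -255, 70] [ 0.248  0.543  0.256  2.066 -0.248  0.562 -2.532]
-0.07 -1 [440, 48, 222] [ 0.686  0.374 -1.064  2.027  0.4    0.965  2.488]
-0.07 -1 [435, -45, 70] [-0.809  0.796  1.085  2.229 -1.066  0.807 -2.199]
-0.07 -1 [630, -157, 30] [-0.469  1.137  1.08   1.686 -1.14   1.078 -2.215]
```

View pics/t1.png

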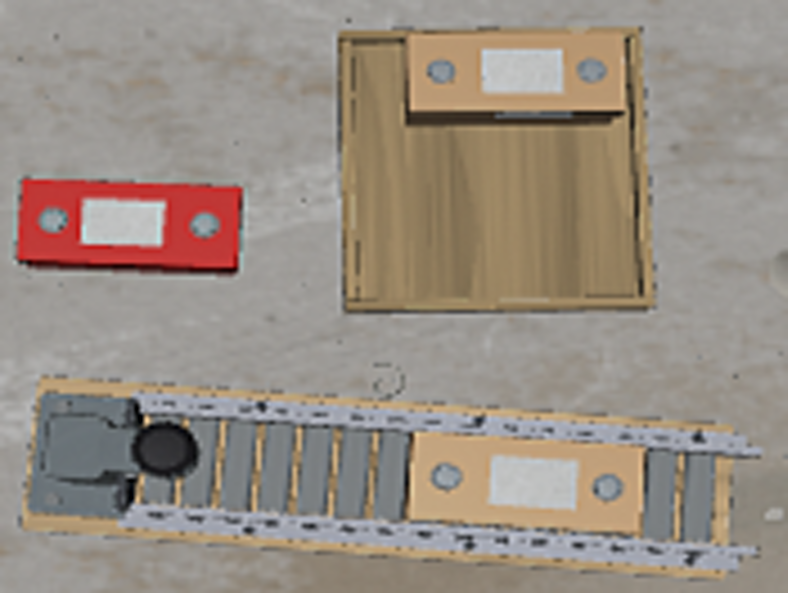

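The track yaw is about -0.068 rad, and the knob and stop landmarks agree with the carton fit to a few mm. Next is the push from behind with closed fingers.

```bash
cat >> h.py <<'E'
C0=np.array([428.8,-162.8]);TH=-0.068
U=np.array([-np.sin(TH),np.cos(TH)])          # along track, towards press
def Q(th): a=th+np.pi/2; return [0,np.cos(a/2),np.sin(a/2),0]
def L(s,z): return [*(C0+U*s),z]               # point on track line, s from initial carton centre
def f(): return np.round(ctrl.get_wrist_force(),2)
E
python3 - <<'E'
from h import *
ctrl.move_gripper(0.0)
ctrl.goto(L(-110,140),Q(TH)); ctrl.move_straight(L(-110,70)); print(ctrl.get_time(),f())
ctrl.move_straight(L(-84,70),velocity=40); print(f())
ctrl.move_straight(L(60,70),velocity=35); print(ctrl.get_time(),f())
s=80-6-11-70+70
for s in (72,):
    ctrl.move_straight(L(s,70),velocity=12); print(s,f())
t=ctrl.read_camera("top");d=ctrl.read_camera("side")
for p in(t,d):
    for r in ctrl.landmark_of(p,"rivet_top")+ctrl.landmark_of(p,"carton"): print(np.round(r["centre"]),round(r["p"],2),atz(p,r["centre"],114)[:2].round(1))
c=np.hstack([t["image"][250:330,250:350],]);c2=d["image"][200:300,190:290]
cv2.imwrite("pics/p1.png",cv2.cvtColor(np.hstack([cv2.resize(c,(400,320)),cv2.resize(c2,(400,400))[:320]]),cv2.COLOR_RGB2BGR));print(ctrl.get_time())
E
```

```text
5.175 [ 0.3  -0.11  0.08]
[ 0.5  -0.26 -0.52]
10.2417 [ 0.06 -0.06  0.06]
72 [ 1.28  0.12 -0.13]
[308. 242.] 0.43 [599.8  23.1]
[291. 244.] 0.81 [593.7  68.5]
[245. 296.] 0.87 [ 445.2 -112.9]
[317. 290.] 0.58 [ 590.4 -114.2]
11.6917
```

View pics/p1.png

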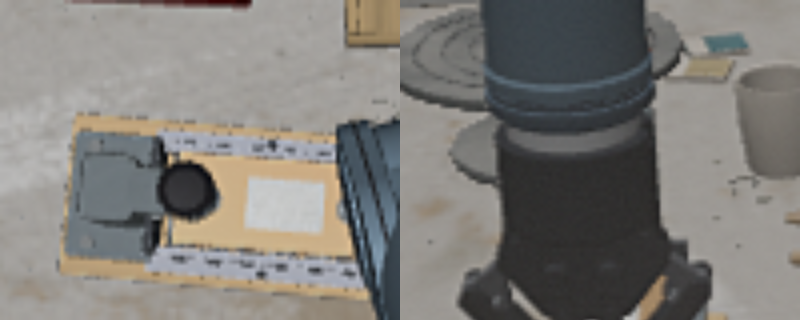

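The carton's front edge is near the stop, about 5 mm or so short. I creep on until the wrist feels contact.

```bash
python3 - <<'E'
from h import *
for s in np.arange(74,97,1.5):
    ctrl.move_straight(L(s,70),velocity=15); F=f(); print(s,F,np.round(np.dot(ctrl.get_ee_pos()[:2]-C0,U),1))
    if F[:2]@U<-2.5: break
print(ctrl.get_time())
E
```

```text
74.0 [ 0.28 -0.04 -0.23] 74.2
75.5 [ 0.07 -0.44 -0.09] 75.6
77.0 [ 0.04 -0.01  0.62] 77.1
78.5 [-0.51 -0.2  -0.43] 78.6
80.0 [-0.23  0.14  0.63] 80.1
81.5 [ 0.13 -1.57 -0.17] 81.2
83.0 [-1.6  -6.52  1.33] 81.2
13.475
```

The stop contact came at s≈81, which matches the prediction. Now the knob.

```bash
python3 - <<'E'
from h import *
ctrl.move_straight(L(65,70),velocity=60)
ctrl.move_straight(L(65,262),velocity=180)
ctrl.move_straight(L(210,262),velocity=150)
ctrl.move_straight(L(210,226),velocity=80); print(ctrl.get_time(),f())
for z in [221,218,215,212]+list(np.arange(210,196,-1.)):
    ctrl.move_straight(L(210,z),velocity=25); ctrl.wait(.05);F=f(); P=ctrl.get_ee_pos(); print(z,F,np.round(P,1))
    if F[2]>27: break
ctrl.wait(.2);print(f())
ctrl.move_straight(L(210,232),velocity=40); print(f())
ctrl.move_straight(L(210,262),velocity=100)
ctrl.move_straight(L(20,262),velocity=200);print(ctrl.get_time())
s=ctrl.read_camera("side");t=ctrl.read_camera("top")
for p in(t,s):
    print([(np.round(r["centre"],1),round(r["p"],2),atz(p,r["centre"],222)[:2].round(1)) for r in ctrl.landmark_of(p,"knob_top")])
c=t["image"][250:330,250:350];c2=s["image"][200:300,190:290]
cv2.imwrite("pics/k1.png",cv2.cvtColor(np.hstack([cv2.resize(c,(400,400)),cv2.resize(c2,(400,400))]),cv2.COLOR_RGB2BGR));print(ctrl.get_time())
E
```

```text
16.8583 [0.61 0.86 0.36]
221 [1.32 0.62 3.19] [443.8  46.8 221.5]
218 [2.63 0.81 4.22] [443.7  46.8 218.3]
215 [2.72 0.15 5.54] [443.7  46.8 215.4]
212 [ 1.71 -0.49  7.84] [443.7  46.8 212.6]
210.0 [ 0.4  -1.19  9.52] [443.8  46.8 210.7]
209.0 [-0.63 -0.71 13.88] [443.8  46.9 210.1]
208.0 [-3.71 -1.93 23.04] [443.9  46.8 209.8]
207.0 [-6.7  -1.73 32.31] [444.   46.9 209.6]
[-6.6  -2.44 32.65]
[-0.11  0.55 -0.79]
21.9333
[(array([295.5, 296.9]), 0.63, array([445.2,  47.8]))]
[(array([236.8, 214.5]), 0.6, array([436.5,  55.3]))]
22.1333
```

View pics/k1.png

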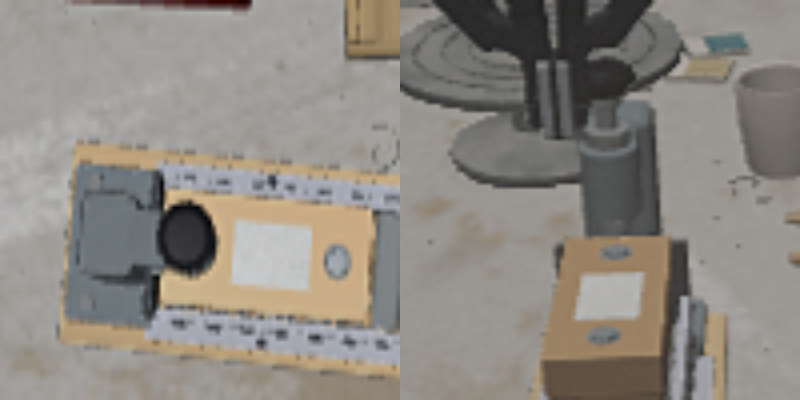

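The knob bottomed against its hard stop at z≈209.6 with 32 N, then sprang back. I draw the carton out and check the rivet.

```bash
python3 - <<'E'
from h import *
ctrl.move_gripper(1.0)
ctrl.move_straight(L(127,160),velocity=180)
ctrl.move_straight(L(127,68),velocity=120); print(f())
ctrl.move_gripper(0.0); print("grip",ctrl.get_opening(),f(),np.round(ctrl.get_ee_pos(),1))
ctrl.move_straight(L(5,68),velocity=70); print(f(),ctrl.get_time())
ctrl.move_gripper(1.0)
ctrl.move_straight(L(5,150),velocity=150)
ctrl.move_straight(L(-130,200),velocity=250)
s=ctrl.read_camera("side");t=ctrl.read_camera("top")
p0=[*(C0+U*40),TH]
v=[(p,region(p,"carton",np.array(p0[:2]),78)) for p in(t,s)]
v=[(p,m.astype(float)) for p,m in v if m is not None]
x,i=fit(v,p0,[box(62,140,82,106),box(58,136,50,82)]);print(x,i,(x[:2]-C0)@U)
for p in(t,s): print([(np.round(r["centre"],1),round(r["p"],2),atz(p,r["centre"],108)[:2].round(1)) for r in ctrl.landmark_of(p,"rivet_top")])
R=x[:2]+U*48; print("pred px raised/seated",*[(proj(p,[*R,50+z]).round(1)) for p in(t,s) for z in(64.5,58.5)], "rear",proj(s,[*(x[:2]-U*48),108.5]).round(1))
c=t["image"][250:340,290:390];c2=s["image"][240:310,205:275]
cv2.imwrite("pics/r1.png",cv2.cvtColor(np.hstack([cv2.resize(t["image"][270:330,300:400],(400,240)),cv2.resize(c2,(400,400),interpolation=cv2.INTER_CUBIC)[:240]]) if 0 else cv2.resize(c2,(560,560),interpolation=cv2.INTER_CUBIC),cv2.COLOR_RGB2BGR));print(ctrl.get_time())
E
```

```text
[-1.25 -0.32 -0.65]
grip 0.718628008160591 [-1.98 -1.17  7.31] [438.2 -36.2  69. ]
[-3.59  0.4  12.13] 27.05
[ 4.30288322e+02 -1.22236934e+02 -7.11506973e-02] [0.96  0.921] 40.5704478899279
[(array([343.6, 301.7]), 0.49, array([438.7, -74.8])), (array([309. , 240.1]), 0.37, array([605. ,  19.2]))]
[(array([390.7, 341. ]), 0.53, array([ 691. , -289.9])), (array([239.8, 288.9]), 0.51, array([435.3, -74.6]))]
pred px raised/seated [343.6 303.6] [343.5 303.6] [238.7 286.1] [238.9 288.7] rear [235.2 314.7]
29.1417
```

View pics/r1.png

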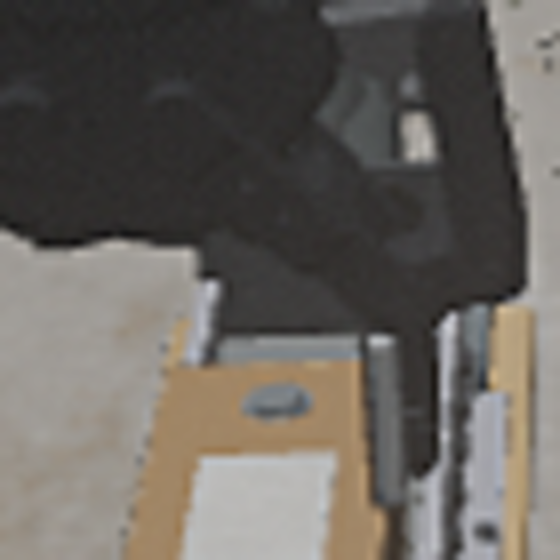

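The rivet head appears flat on the lid, and its landmark row of 288.9 matches the seated prediction of 288.7 (raised would be 286.1). I make a blob check against the initial picture to be sure.

```bash
python3 - <<'E'
from h import *
s=ctrl.read_camera("side")
old=cv2.cvtColor(cv2.imread("pics/s0.png"),cv2.COLOR_BGR2RGB)
def blob(img,px):
    x,y=np.round(px).astype(int);w=img[y-9:y+10,x-9:x+10].astype(int)
    m=(abs(w[...,0]-w[...,2])<30)&(w.mean(2)<150)
    n,l,st,ce=cv2.connectedComponentsWithStats(m.astype(np.uint8),connectivity=4)
    return [(st[i,4],(ce[i]+[x-9,y-9]).round(2)) for i in range(1,n) if st[i,4]>5]
for img,c in((old,C0),(s["image"],np.array([430.9,-122.3]))):
    for sg,zs in((1,(107.5,113.5)),(-1,(107.5,))):
        P=c+U*48*sg; pr=[proj(s,[*P,z]) for z in zs]; print(sg,[q.round(1) for q in pr],blob(img,pr[0]))
save(s,"s2")
E
```

```text
1 [array([238.1, 299.5]), array([237.9, 296.9])] [(np.int32(159), array([237.63, 294.69]))]
-1 [array([234.2, 327.7])] [(np.int32(52), array([233.63, 328.58]))]
1 [array([239.3, 289.1]), array([239.1, 286.6])] [(np.int32(98), array([238.88, 282.21])), (np.int32(34), array([239.09, 289.82]))]
-1 [array([235.6, 315.1])] [(np.int32(44), array([234.89, 316.  ]))]
```

The front rivet is seated: its blob row is 289.8 against about 290 expected when seated and 287.5 when raised. I regrip at the centre, lift and place.

```bash
python3 - <<'E'
from h import *
ctrl.goto(L(40.6,160),Q(TH)); ctrl.move_straight(L(40.6,68),velocity=120)
ctrl.move_gripper(0.0); g=np.array(ctrl.get_ee_pos());print(ctrl.get_opening(),f(),g.round(1))
ctrl.move_straight(L(40.6,130),velocity=80); F0=f();print("lift",F0,ctrl.get_opening(),np.round(ctrl.get_ee_pos(),1))
X=[631.5,-156]
ctrl.move_straight([*X,130],Q(.011),velocity=110)
ctrl.move_straight([*X,40],velocity=80);ctrl.wait(.2);F0=f();print(ctrl.get_time(),F0)
for z in np.arange(33,20,-1.):
    ctrl.move_straight([*X,z],velocity=30);F=f();print(z,F,np.round(ctrl.get_ee_pos(),1))
    if F[2]-F0[2]>4:break
s=ctrl.read_camera("side");save(s,"pl");print(ctrl.get_time())
cv2.imwrite("pics/pl.png",cv2.cvtColor(cv2.resize(s["image"][230:400,260:460],(800,680)),cv2.COLOR_RGB2BGR)[:600])
E
```

```text
0.7166351935532673 [-1.84 -0.23  8.91] [ 432.1 -122.6   68.9]
lift [-0.02 -0.62 -3.52] 0.7178501230252117 [ 431.1 -122.3  129.6]
35.5833 [-0.89 -0.93 -1.22]
33.0 [ 0.46  0.12 -1.78] [ 631.2 -156.    32.6]
32.0 [-0.03  0.34 -2.18] [ 631.5 -156.    32. ]
31.0 [ 0.23  0.5  -2.95] [ 631.4 -156.    31. ]
30.0 [ 1.03 -0.15 -2.39] [ 631.4 -156.    29.9]
29.0 [-0.04  0.2  -2.09] [ 631.5 -156.    28.9]
28.0 [-0.08 -0.1  -3.04] [ 631.4 -156.    27.9]
27.0 [-0.5   0.4  -0.91] [ 631.7 -156.    27.1]
26.0 [-3.76 -0.17  7.35] [ 631.7 -156.1   27.1]
37.7667
```

View pics/pl.png

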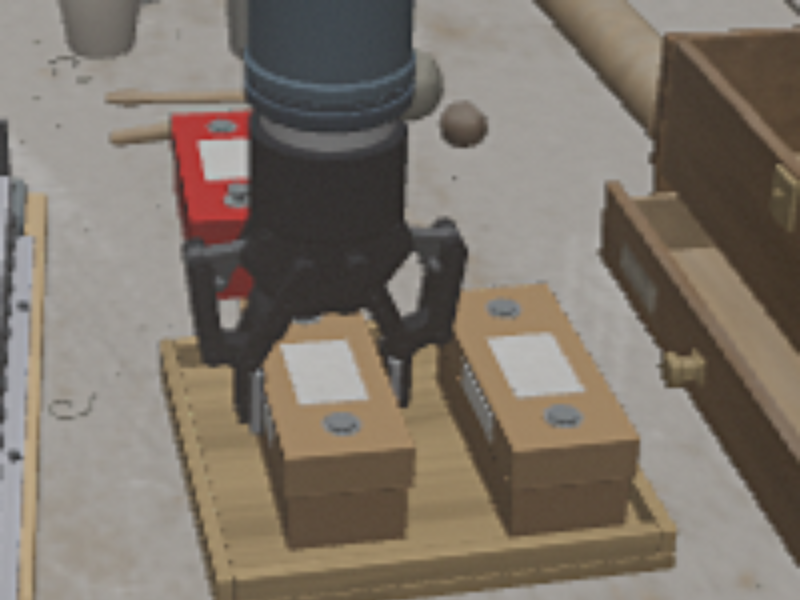

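The carton stands in the empty half, clear of the walls and of the finished carton, and it touched down at the predicted height. I release and retreat.

```bash
python3 - <<'E'
from h import *
ctrl.move_straight([631.5,-156,27],velocity=20)
ctrl.move_gripper(.9); ctrl.move_straight([631.5,-156,140],velocity=100)
ctrl.move_straight([500,-330,240],velocity=200)
s=ctrl.read_camera("side");t=ctrl.read_camera("top")
B=[box(62,140,40,64),box(58,136,8,40)]
for p0 in([632,-156,.01],[736,-165,.01]):
    v=[(p,region(p,"carton",np.array(p0[:2]),36)) for p in(t,s)]
    v=[(p,m.astype(float)) for p,m in v if m is not None]
    if v:print(fit(v,p0,B))
print(ctrl.get_time(),f())
cv2.imwrite("pics/end.png",cv2.cvtColor(np.hstack([cv2.resize(t["image"][170:330,250:450],(400,400)),cv2.resize(s["image"][200:400,200:440],(400,400))]),cv2.COLOR_RGB2BGR))
E
```

```text
(array([ 6.30267681e+02, -1.56026950e+02,  4.52286740e-03]), array([0.963, 0.958]))
41.2583 [0.07 0.08 0.45]
```

View pics/end.png

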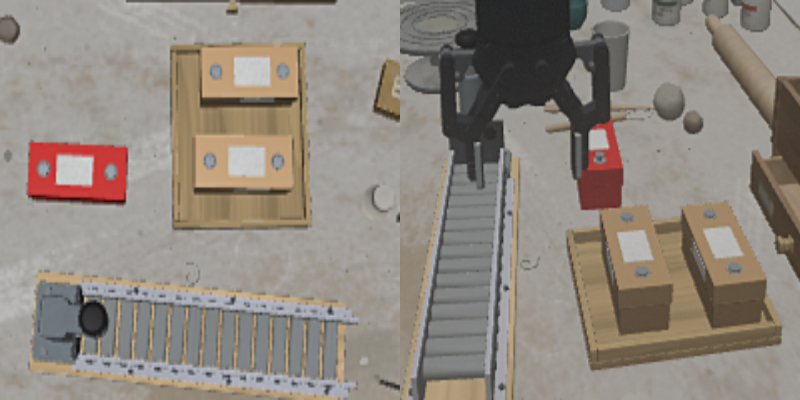

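Both cartons stand flat in the tray, the track is empty, the knob is up and the gripper is clear. I hand the job in.

```bash
python3 -c "
from station import ctrl
ctrl.job_done();print(ctrl.get_time())"
```

```text
the job is handed in; nothing more can be done
the job is handed in; nothing more can be done
```

I handed the job in at about 41 s of the 61 s allowed, with the carton standing in the tray and its rivet seated.

- **Rolling:** I pushed the carton along the rollers with closed fingers until it met the end stop. Contact force was about 6.5 N.
- **Pressing:** I pushed the knob about 12.4 mm down, to its hard stop, with up to 32 N. It then sprang back up.
- **Moving to the tray:** I drew the carton out by its rear part without lifting, regripped it at the centre and set it in the empty half of the tray.

**Last checks:**
- **Rivet:** after the press, its image row matched the seated position (289.8 measured; about 290 expected seated, about 287.5 raised). The force curve did not show the full extra 6 N for seating before the hard stop, so the images decided this.
- **Carton:** the fit after release put it at (630, -156), yaw 0.005 rad, against a target of (631.5, -156), yaw 0.011.
- **Finished carton:** the network did not return it in the last check, so I judged only from the picture that it had not moved.
- **Surroundings:** the final pictures showed the track empty, the knob up and nothing upset in view. The wrist force was near zero.

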